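# Clear up after rolling flatbread

## Task

Clear up after the flatbread making: lay the wooden rolling pin lengthwise in the long white tray, stand both open steel spice cups upright side by side on the floor of the round steel tin, and set both dough cutters (steel rings with a wooden bar grip) ring down on the floor of the square wooden box. Leave the little glass jar and the little brass lidded pot standing where they are, and let go of everything.

Things in the scene. Friction and masses are not known exactly. Their poses are not given: they have to be found in the camera images.
- rolling_pin: Small wooden rolling pin, 180 mm long, lying on the surface: a cylindrical barrel 34 mm in diameter and 110 mm long with a 14 mm thick, 35 mm long handle at each end. Origin at its centre, on its axis (17 mm above what it lies on); x runs along the pin. It can roll, so its y and z axes may point anywhere around x. About 0.12 kg.
- cup_wide: Wide open steel spice cup, round, 60 mm outer diameter, 32 mm high, straight wall 3 mm thick, empty. Origin at the centre of its underside, z up.
- cup_narrow: Narrow open steel spice cup, round, 46 mm outer diameter, 38 mm high, straight wall 3 mm thick, empty. Origin at the centre of its underside, z up.
- cutter_large: Large dough cutter: a thin steel ring about 63 mm in outer diameter and 20 mm high, open below, with two wire uprights carrying a round wooden bar grip across the middle. The bar is 14 mm thick and 42 mm long, runs along the body's x, and its axis is 45 mm above the underside; grip it across y. Origin at the centre of the underside, z up.
- cutter_small: Small dough cutter: as the large one, but the ring is about 47 mm in outer diameter and 20 mm high, and the bar grip is 14 mm thick and 26 mm long, along the body's x, its axis 45 mm above the underside; grip it across y. Origin at the centre of the underside, z up.
- pin_tray: Long white plastic tray for the rolling pin, open on top, fixed to the surface: 240 mm (x) by 140 mm (y) outside, 28 mm high, walls and floor 5 mm thick (inside 230 by 130 mm). Origin at the centre of its underside, x along its length.
- spice_tin: Round open steel tin for the spice cups, fixed to the surface: 200 mm outer diameter, 34 mm high, wall and floor 4 mm thick (inside 192 mm across). Origin at the centre of its underside.
- cutter_box: Square open wooden box for the cutters, fixed to the surface: 160 by 160 mm outside, 32 mm high, walls and floor 6 mm thick (inside 148 by 148 mm). Origin at the centre of its underside, x and y square to its walls.
- salt_jar: Little closed glass jar with a black cap, 44 mm in diameter, 45 mm high; a bystander, loose, to be left standing. Origin at the centre of its underside.
- lidded_pot: Little brass pot with a knobbed lid, 46 mm in diameter, 45 mm high; a bystander, loose, to be left standing. Origin at the centre of its underside.
Mind the look-alikes: they are no part of the job. Leave any green or orange look-alike of the cutter_small alone. Leave any red look-alike of the cutter_large alone.

How it is judged:
By the outcome, as a careful person would: the job done as asked, in the order asked, and still so for the second after the job is handed in, with the robot touching nothing.
It also fails if it takes over 118 s, if anything falls off the work surface, if the arm or the gripper's body presses on something with over 40 N, if the wrist force passes 120 N, or if a joint passes its speed limit or range.

## Robot

A 6-joint arm with a two-finger parallel gripper is mounted at the origin on the work surface. World frame = base frame: x ahead of the robot, y to its left, z up, the work surface at z = 0. Lengths are in mm, angles in rad, forces in N, time in s.
With the tool pointing down it reaches from about 350 to 925 mm from the base axis. Payload 6.4 kg.
Tool frame: the origin (TCP) lies midway between the tips of the shut fingers; the grasp point (between the pads) lies 19 mm behind it; z points along the fingers, y is the direction in which the jaws open and shut (so a half turn about z gives the same grasp; the last joint's range is limited). The gripper opens to 85 mm and grips with 20 to 120 N. Pads are 22 mm wide; open, the fingers measure 114 mm over their backs; the gripper's body (76 mm by 85 mm) begins 54 mm behind the grasp point. The pads swing forward as they close: fully open they stand 13 mm farther back than shut.
Start: joints at [-1.404, 0.245, 1.558, -0, 1.339, -0.174], TCP at [217.262, -612.627, 231.29] pointing down, gripper open.
Joint ranges: [-3.13, 3.13], [-1.02, 2.26], [0.13, 2.54], [-0.95, 4.09], [0.21, 2.88], [-2.74, 2.74]. Speed limits (rad/s): [2.57, 2.57, 3.14, 3.14, 3.14, 3.14].

## Interface

Orientations are given as a unit quaternion [w, x, y, z].
In Python, from rig import robot gives the robot as it stands.
- The arm moves only by the tool apply_moves, never from a script. Its argument "steps" is a list that holds one entry, the list of rows, each a list of 4 numbers: the shift along the tool's x, y, z in mm, then the turn about the tool's z in degrees. In form: [[[tx, ty, tz, yaw], ...]]. A call has 1 to 20 rows; each row is the pose to reach, as a shift and turn from the pose commanded when the call began, along the tool's axes at that moment; what a row does not reach only later rows make up. A row lasts 1/8 s, in which the tool goes at most 62.5 mm and 10.7 degrees, less where a joint would pass 70% of its speed; a pose out of reach is approached as far as the arm can. A call with a gripper value outside its range is refused whole. "fingers" is the finger opening in mm, from 0 to 85.4, set as the call begins (left out, the last holds). The fingers move at their own pace and stop on an object; the grip force is fixed at half the most. Time passes only in rows, so rows that repeat a pose let the fingers close. It gives the time, the measured TCP pose, the force and the opening at its end, in the units of the state.
- robot.read_state(): the state, without advancing time (a new reading comes with each control period).
- robot.read_camera(name): name is "side" or "top"; returns a dict with "frame" (400x640x3 uint8, red, green, blue), "z_map" (400x640 float32, mm along the optical axis (not along the pixel's ray), 0 where there is no reading), "fov_y" (degrees; the focal length in pixels is half the picture's height over the tangent of half this angle, whatever the lens; pixels are square), "cx", "cy" (the principal point, pixels), "world_to_cam" (4x4, takes a point from world to camera coordinates). Camera axes: x right, y down, z forward; pixel columns grow to the right and rows downward; lengths in mm; the calibration is good to about 2 mm. A picture is of the moment at which its call begins.
- robot.hand_in(): hands the job in, once; it reports no verdict.
The state is a dict: "time_s": time; "qpos": joint angles; "dq": joint speeds; "effort": joint torques, N m; "tcp_pos": TCP position; "tcp_rot": TCP orientation; "wrist_force": force on the tool from outside, world axes, zero at the start; "torque": the same for the moment, N m; "grip_width": opening from 0.0 (shut) to 1.0 (fully open).
Only numpy, scipy, OpenCV 4.12 (cv2) and the standard library are available. Lean on these libraries where they do the work, as an engineer would, in place of code of your own. Each camera call takes 0.05 s, during which the arm holds its last target.

## Working session

There is one attempt and no reset: what is moved stays moved. The work goes in short steps, Python scripts to look and compute and a tool call to move; the robot and the scene stay as the last step left them, time stands still between calls to the robot, and variables do not carry over. Pictures are saved under pics/ and viewed, and the job is handed in when it is done.

Besides the shell and the picture viewer there is one more tool, called after ">>>" by a JSON object that holds its "name" and its "arguments". apply_moves: Moves the arm, as the interface text tells. Its arguments: {"type":"object","properties":{"steps":{"type":"array","items":{"type":"array","items":{"type":"array","items":{"type":"number"}}}},"fingers":{"type":"number"}},"required":["steps"]}

```bash
mkdir -p pics; ls; cat > h.py <<'E'
import numpy as np, cv2
from rig import robot
def snap(name,fn):
    c=robot.read_camera(name); np.savez('pics/'+fn+'.npz',**{k:np.array(v) for k,v in c.items()})
    cv2.imwrite('pics/'+fn+'.png',c['frame'][:,:,::-1]); return c
def load(fn): return dict(np.load('pics/'+fn+'.npz'))
def foc(c): return 200/np.tan(np.radians(float(c['fov_y']))/2)
def ray(c,u,v,z):
    f=foc(c);M=c['world_to_cam'];R=M[:3,:3];t=M[:3,3]
    o=-R.T@t; d=R.T@np.array([(u-c['cx'])/f,(v-c['cy'])/f,1.0]); s=(z-o[2])/d[2]; return o+s*d
def cloud(c):
    f=foc(c);M=c['world_to_cam'];R=M[:3,:3];t=M[:3,3];Z=c['z_map'].astype(float)
    v,u=np.mgrid[0:400,0:640]
    P=np.stack([(u-c['cx'])/f*Z,(v-c['cy'])/f*Z,Z],-1)
    P=(P-t)@R; P[Z==0]=np.nan; return P
E
python3 - <<'E'
from h import *
for n in('top','side'):
    c=snap(n,n+'0'); print(n,c['fov_y'],c['cx'],c['cy'],np.round(c['world_to_cam'],3).tolist())
print(robot.read_state())
E
```

```text
pics
top 43.68717990659396 316.02791582445116 199.39291981477425 [[0.019, -0.999, 0.028, -22.463], [-0.999, -0.02, -0.048, 498.309], [0.049, -0.027, -0.998, 1229.685], [0.0, 0.0, 0.0, 1.0]]
side 48.4907346843505 315.24246634216854 205.69181121150362 [[-0.999, -0.042, 0.004, 478.454], [-0.026, 0.523, -0.852, 32.928], [0.034, -0.851, -0.524, 1307.96], [0.0, 0.0, 0.0, 1.0]]
{'time_s': 0.1, 'qpos': array([-1.40408193e+00,  2.45755643e-01,  1.55887882e+00,  3.78871618e-08,
        1.33868634e+00, -1.74101536e-01]), 'dq': array([ 1.03423271e-03, -6.72189950e-04, -3.18969943e-03, -6.78126954e-05,
       -1.35385441e-03,  4.75217967e-04]), 'effort': array([ 1.18297057e-04, -4.30675507e+01, -3.27127576e+01, -1.08221516e-04,
        2.85870701e-03, -2.68657186e-05]), 'tcp_pos': array([ 217.18837015, -612.11974753,  230.29035419]), 'tcp_rot': array([-8.64073266e-04,  9.85515297e-01,  1.69584354e-01,  3.20996024e-06]), 'wrist_force': array([ 0.30318096, -0.62667639,  0.1704971 ]), 'torque': array([-0.02452279,  0.00147674,  0.02531566]), 'grip_width': 1.0021633898111497}
```

View pics/top0.png

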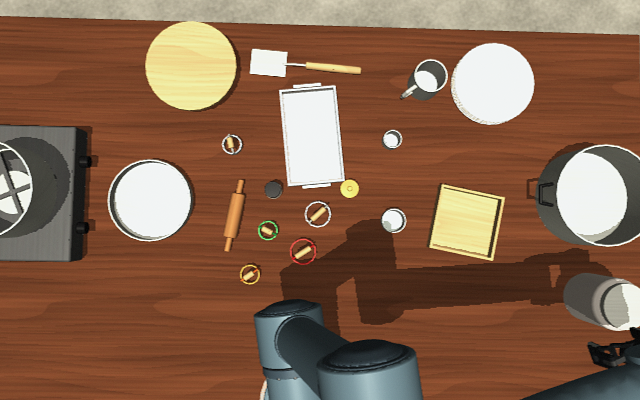

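View pics/side0.png

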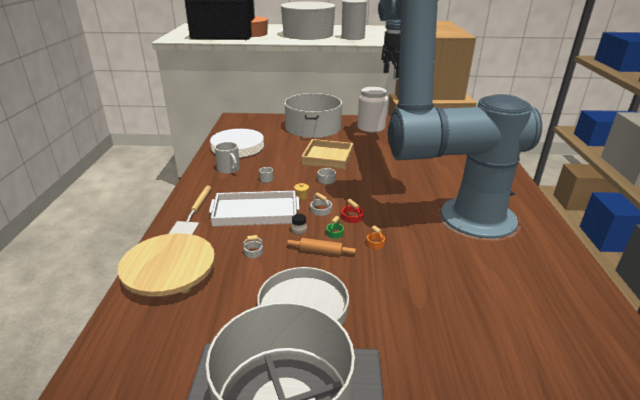

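The top view shows the pin at (235,215), tray (312,135), tin (150,200) and box (467,222). The cups are at (392,139) and (393,220), and the steel cutters at (232,144) and (318,213). The jar is at (273,189) and the pot at (349,188). Next I'll zoom in to measure.

```bash
python3 - <<'E'
from h import *
c=load('top0'); im=c['frame'][:,:,::-1]
P=cloud(c)
a=im[125:265,200:340]; cv2.imwrite('pics/z1.png',cv2.resize(a,(600,600),interpolation=cv2.INTER_CUBIC)[:600])
a=im[125:265,340:520]; cv2.imwrite('pics/z2.png',cv2.resize(a,(771,600),interpolation=cv2.INTER_CUBIC))
for n,z,(u0,v0,u1,v1) in [('pin',8,(215,175,250,255)),('tray',15,(270,75,355,195)),('tin',15,(100,150,200,250)),('box',15,(420,175,515,268)),('cw',15,(375,200,412,240)),('cn',15,(378,125,408,155)),('cl',8,(301,196,336,232)),('cs',8,(218,130,246,158)),('jar',10,(262,178,285,200)),('pot',10,(337,176,362,200))]:
    p=P[v0:v1,u0:u1].reshape(-1,3); p=p[p[:,2]>z]
    r=cv2.minAreaRect(p[:,:2].astype(np.float32)); print(n,len(p),np.round(p.min(0)),np.round(p.max(0)),'mid',np.round((p.min(0)+p.max(0))/2,1),'rect',np.round(r[0],1),np.round(r[1],1),round(r[2],1))
print('table',np.nanmedian(P[250:280,350:420,2]))
E
```

```text
pin 775 [367. 163.   8.] [543. 212.  39.] mid [455.  187.7  23.7] rect [455.4 188.4] [ 33.8 178.9] 80.5
tray 1230 [ 508. -105.   15.] [790. 100.  51.] mid [648.8  -2.4  32.9] rect [6.496e+02 5.000e-01] [279.2 205.8] 1.4
tin 739 [389. 292.  15.] [588. 494.  38.] mid [488.6 393.1  26.8] rect [488.6 392.3] [199.  198.1] 72.7
box 882 [ 357. -479.   15.] [ 543. -293.   38.] mid [ 449.9 -386.2   26.3] rect [ 449.3 -387.8] [163.7 160.2] 79.1
cw 143 [ 421. -235.   15.] [ 478. -175.   34.] mid [ 449.8 -205.    24.7] rect [ 449.7 -205. ] [56.7 60.7] 1.2
cn 139 [ 628. -222.   16.] [ 673. -176.   41.] mid [ 650.6 -199.1   28.7] rect [ 650.6 -198.1] [44.6 45. ] 75.0
cl 212 [430. -48.   8.] [495.  14.  54.] mid [462.3 -17.   31.2] rect [462.5 -17.2] [61.4 62.1] 46.8
cs 173 [607. 175.  10.] [655. 221.  56.] mid [631.  197.9  32.9] rect [631.5 198.2] [46.1 45.6] 46.7
jar 242 [500.  72.  11.] [540. 112.  51.] mid [519.8  92.3  30.8] rect [519.4  92.8] [39.2 40.4] 46.4
pot 302 [ 505. -115.   11.] [557. -63.  49.] mid [531.1 -89.2  30.3] rect [531.5 -90.1] [58.2 44. ] 39.8
table -2.1346105587488955
```

View pics/z1.png

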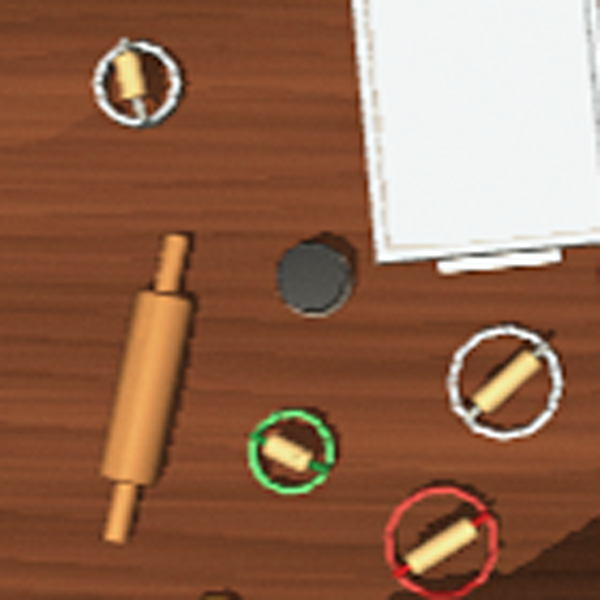

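View pics/z2.png

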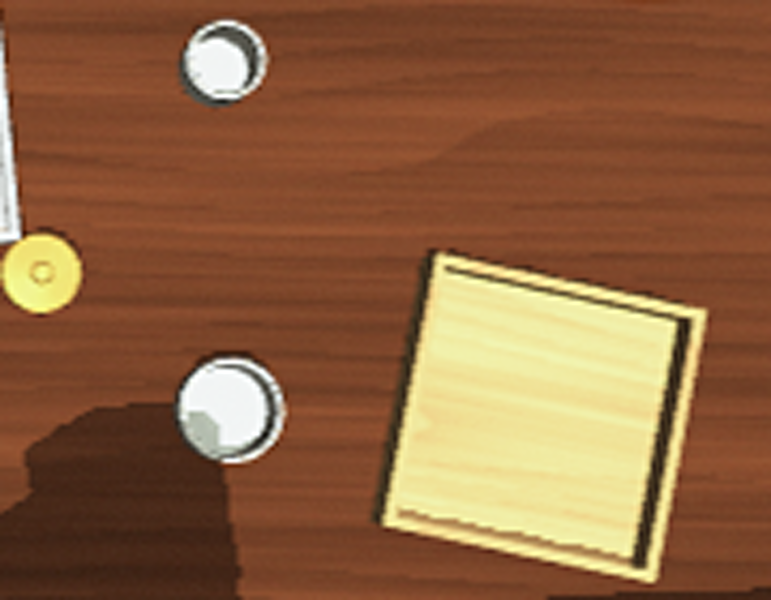

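```bash
python3 - <<'E'
from h import *
c=load('top0'); im=c['frame'];P=cloud(c); hsv=cv2.cvtColor(im,cv2.COLOR_RGB2HSV)
def rect(n,m,box,z):
    u0,v0,u1,v1=box; M=np.zeros((400,640),bool); M[v0:v1,u0:u1]=m[v0:v1,u0:u1]
    k,l,s,_=cv2.connectedComponentsWithStats(M.astype(np.uint8)); i=1+np.argmax(s[1:,4]); vs,us=np.where(l==i)
    q=np.array([ray(c,u,v,z)[:2] for u,v in zip(us,vs)],np.float32); r=cv2.minAreaRect(q)
    b=cv2.boxPoints(r); e=[b[1]-b[0],b[2]-b[1]]; e=max(e,key=np.linalg.norm)
    d=q-q.mean(0); w,V=np.linalg.eigh(d.T@d); p=V[:,1]
    print(n,len(q),'c',np.round(r[0],1),np.round(r[1],1),'longdir',round(np.degrees(np.arctan2(e[1],e[0]))%180,1),'pca',round(np.degrees(np.arctan2(p[1],p[0]))%180,1),'mean',np.round(q.mean(0),1))
wood=(hsv[...,0]>12)&(hsv[...,0]<32)&(hsv[...,1]>60)&(hsv[...,2]>120)
rect('cl bar',wood,(301,196,336,232),47)
rect('cs bar',wood,(218,130,246,158),47)
rect('pin',(hsv[...,0]<18)&(hsv[...,2]>140),(215,175,250,255),17)
rect('tray',(hsv[...,1]<60)&(hsv[...,2]>120),(270,86,346,188),28)
rect('box',wood,(420,175,515,268),32)
Pz=P[...,2]
rect('boxZ',Pz>15,(420,175,515,268),32)
rect('trayZ',(Pz>15)&(hsv[...,1]<60),(272,85,346,187),28)
# side view
s=load('side0'); Q=cloud(s)
print('side table',np.nanmedian(Q[200:215,370:385,2]))
cv2.imwrite('pics/s1.png',cv2.resize(s['frame'][140:280,200:400,::-1],(800,560),interpolation=cv2.INTER_CUBIC))
for n,z,b in [('pin',8,(285,236,358,258)),('cw',15,(316,166,338,185)),('cn',15,(257,166,276,183)),('cl',8,(306,190,336,216)),('cs',8,(240,232,266,260))]:
    p=Q[b[1]:b[3],b[0]:b[2]].reshape(-1,3);p=p[p[:,2]>z];print(n,np.round(p.min(0)),np.round(p.max(0)),np.round((p.min(0)+p.max(0))/2,1))
E
```

```text
cl bar 103 c [462.3 -16.6] [13.9 41.6] longdir 132.7 pca 132.7 mean [462.3 -16.5]
cs bar 64 c [631.8 199.6] [26. 14.] longdir 15.4 pca 14.1 mean [631.6 199.6]
pin 696 c [457.7 203.4] [ 54.7 179. ] longdir 169.4 pca 169.1 mean [454.5 192. ]
tray 5571 c [655.4   1.7] [255.4 141.7] longdir 6.4 pca 6.8 mean [653.5   1.9]
box 4071 c [ 449.4 -385.5] [162.9 161.8] longdir 79.3 pca 165.5 mean [ 449.  -382.3]
boxZ 882 c [ 449.6 -384.2] [164.3 159.7] longdir 79.1 pca 77.7 mean [ 451.7 -389. ]
trayZ 834 c [656.7   0.9] [257.5 139.6] longdir 6.5 pca 7.8 mean [6.604e+02 4.000e-01]
side table 1.1918585791480016
pin [369. 129.   9.] [546. 215.  37.] [457.2 172.4  23. ]
cw [ 421. -240.   15.] [ 479. -170.   35.] [ 450.1 -205.3   25.3]
cn [ 628. -222.   16.] [ 673. -171.   41.] [ 650.4 -196.6   28.4]
cl [432. -94.   8.] [511.  19.  55.] [471.8 -37.8  31.3]
cs [608. 176.   8.] [655. 225.  55.] [631.7 200.7  31.3]
```

View pics/s1.png

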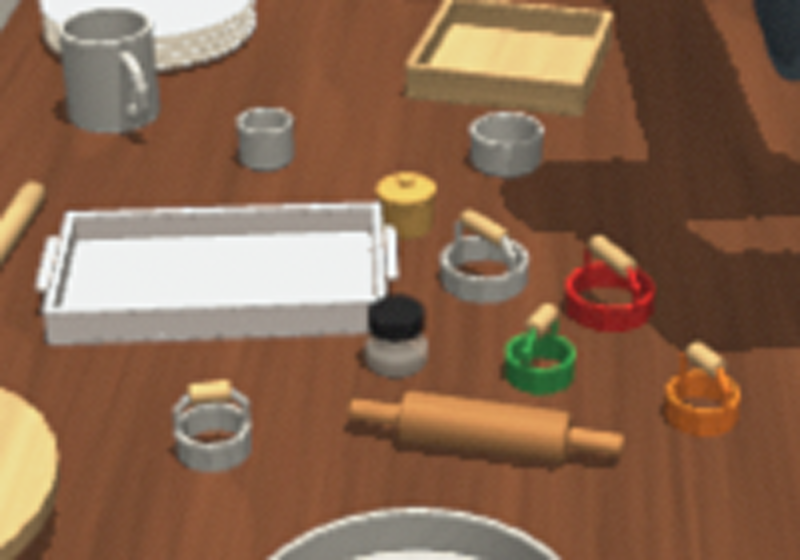

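```bash
cat > g.py <<'E'
import sys
from h import *
from scipy.spatial.transform import Rotation as R
def st():
    s=robot.read_state(); q=s['tcp_rot']; M=R.from_quat([q[1],q[2],q[3],q[0]]).as_matrix()
    return s,np.array(s['tcp_pos']),M
s,p,M=st(); th=np.degrees(np.arctan2(M[1,0],M[0,0]))
print('t',round(s['time_s'],2),'p',np.round(p,1),'th',round(th,1),'tilt',np.round(M[:,2],3),'q6',round(np.degrees(s['qpos'][5]),1),'grip',round(s['grip_width']*85.4,1),'F',np.round(s['wrist_force'],1))
a=[float(v) for v in sys.argv[1:]]
for i in range(0,len(a),4):   # several goals, chained from the same start
    g=np.array(a[i:i+3]); d=M.T@(g-p); y=(th-a[i+3]+90)%180-90
    print('->',a[i:i+4],np.round(d,1),'yaw',round(y,1))
E
python3 g.py 455.3 188.2 150 -9.5 455.3 188.2 4 -9.5
```

```text
t 0.1 p [ 217.2 -612.1  230.3] th 19.5 tilt [-0.     0.002 -1.   ] q6 -10.0 grip 85.6 F [ 0.3 -0.6  0.2]
-> [455.3, 188.2, 150.0, -9.5] [ 491.9 -674.6   81.6] yaw 29.0
-> [455.3, 188.2, 4.0, -9.5] [ 491.9 -674.3  227.6] yaw 29.0
```

>>> {"name": "apply_moves", "arguments": {"steps": [[[492, -674.5, 82, 29], [492, -674.5, 82, 29], [492, -674.5, 82, 29], [492, -674.5, 82, 29], [492, -674.5, 82, 29], [492, -674.5, 82, 29], [492, -674.5, 82, 29], [492, -674.5, 82, 29], [492, -674.5, 82, 29], [492, -674.5, 82, 29], [492, -674.5, 82, 29], [492, -674.5, 82, 29], [492, -674.5, 82, 29], [492, -674.5, 82, 29], [492, -674.5, 82, 29], [492, -674.5, 82, 29], [492, -674.5, 82, 29], [492, -674.5, 82, 29]]], "fingers": 75}}

```text
time_s: 2.35
tcp_pos: [455.6, 186.7, 149.5]
tcp_rot: [-0.0, 0.997, -0.083, 0.0]
wrist_force: [0.3, -0.1, -0.6]
grip_width: 0.876
```

```bash
python3 g.py 455.3 188.2 150 -9.5 455.3 188.2 4 -9.5
```

```text
t 2.35 p [455.6 186.7 149.5] th -9.6 tilt [ 0.  0. -1.] q6 108.6 grip 74.8 F [ 0.3 -0.1 -0.6]
-> [455.3, 188.2, 150.0, -9.5] [-0.5 -1.4 -0.5] yaw -0.1
-> [455.3, 188.2, 4.0, -9.5] [ -0.5  -1.4 145.5] yaw -0.1
```

>>> {"name": "apply_moves", "arguments": {"steps": [[[-0.5, -1.4, 60, 0], [-0.5, -1.4, 110, 0], [-0.5, -1.4, 135, 0], [-0.5, -1.4, 145, 0], [-0.5, -1.4, 145, 0]]]}}

```text
time_s: 2.98
tcp_pos: [455.5, 188.8, 4.5]
tcp_rot: [0.0, 0.997, -0.083, 0.0]
wrist_force: [-0.9, 0.1, -0.3]
grip_width: 0.878
```

>>> {"name": "apply_moves", "arguments": {"steps": [[[0, 0, 0, 0], [0, 0, 0, 0], [0, 0, 0, 0], [0, 0, 0, 0], [0, 0, 0, 0], [0, 0, 0, 0]]], "fingers": 20}}

```text
time_s: 3.72
tcp_pos: [456.4, 189.1, 5.7]
tcp_rot: [-0.0, 0.997, -0.082, 0.001]
wrist_force: [-1.2, -0.8, 5.8]
grip_width: 0.376
```

```bash
python3 g.py 455.3 188.2 150 -9.5; python3 -c "
from h import *
c=snap('side','s2');cv2.imwrite('pics/s2z.png',cv2.resize(c['frame'][140:280,220:420,::-1],(800,560)))"
```

```text
t 3.73 p [456.4 189.1   5.7] th -9.5 tilt [ 0.002  0.    -1.   ] q6 108.8 grip 32.1 F [-1.2 -0.8  5.8]
-> [455.3, 188.2, 150.0, -9.5] [  -0.6    1.  -144.3] yaw 0.0
```

View pics/s2z.png

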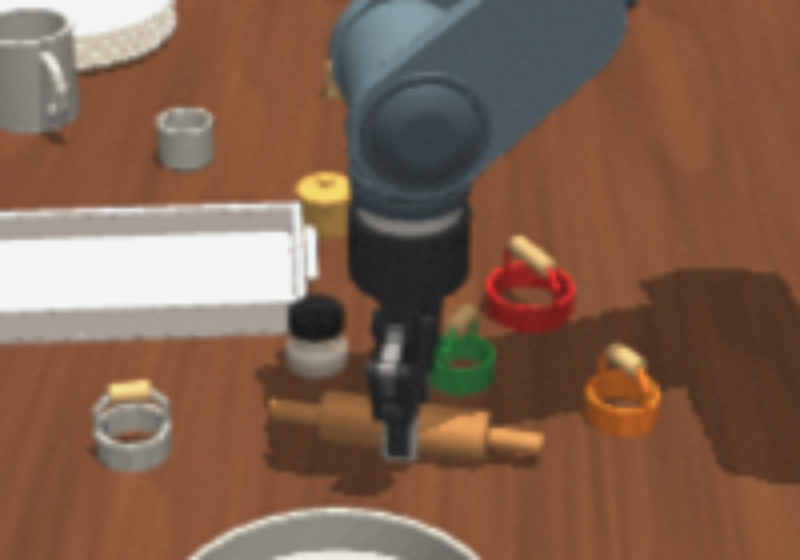

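The gripper holds the barrel at its middle, about (400,430) in the crop, with an opening of 32 mm. Next I lift it and carry it to the tray.

>>> {"name": "apply_moves", "arguments": {"steps": [[[0, 0, -20, 0], [0, 0, -60, 0], [0, 0, -120, 0], [0, 0, -120, 0]]]}}

```text
time_s: 4.28
tcp_pos: [459.0, 189.8, 129.9]
tcp_rot: [-0.001, 0.997, -0.082, 0.006]
wrist_force: [-0.4, 0.6, -1.3]
grip_width: 0.375
```

```bash
python3 g.py 656 1 125 6.5 656 1 10 6.5
```

```text
t 4.28 p [459.  189.8 129.9] th -9.5 tilt [ 0.012  0.002 -1.   ] q6 108.8 grip 32.1 F [-0.4  0.6 -1.3]
-> [656.0, 1.0, 125.0, 6.5] [225.2 153.9   6.8] yaw -16.0
-> [656.0, 1.0, 10.0, 6.5] [224.  154.3 121.8] yaw -16.0
```

>>> {"name": "apply_moves", "arguments": {"steps": [[[225, 154, 4, -16], [225, 154, 4, -16], [225, 154, 4, -16], [225, 154, 4, -16], [225, 154, 4, -16], [225, 154, 4, -16], [225, 154, 4, -16], [225, 154, 4, -16]]]}}

```text
time_s: 5.28
tcp_pos: [650.8, 1.2, 119.8]
tcp_rot: [-0.0, 0.998, 0.058, -0.001]
wrist_force: [0.5, 0.7, -2.1]
grip_width: 0.375
```

```bash
python3 g.py 656 1 11 6.5; python3 -c "
from h import *
c=snap('top','t3');c=snap('side','s3');cv2.imwrite('pics/s3z.png',cv2.resize(c['frame'][110:250,180:380,::-1],(800,560)))"
```

```text
t 5.28 p [650.8   1.2 119.8] th 6.6 tilt [-0.001  0.    -1.   ] q6 73.5 grip 32.0 F [ 0.5  0.7 -2.1]
-> [656.0, 1.0, 11.0, 6.5] [  5.3   0.9 108.8] yaw 0.1
```

View pics/s3z.png

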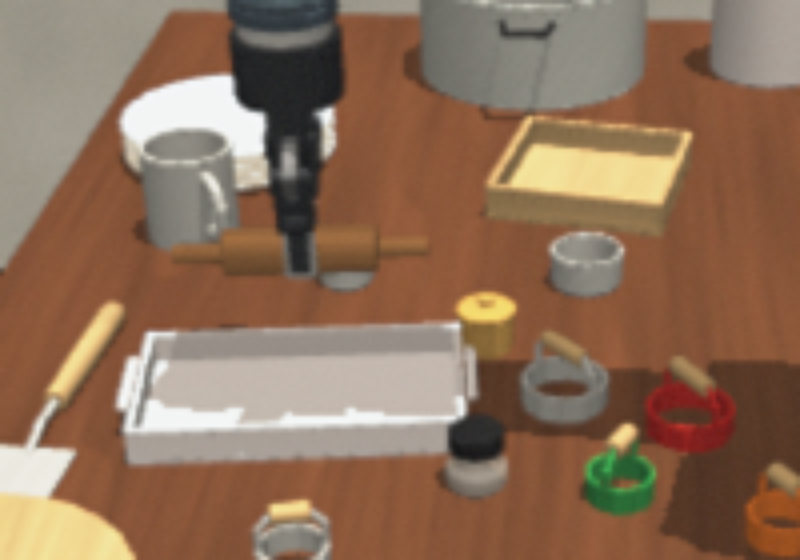

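The pin hangs level over the tray, at about (300,250) in the crop. Next I lower and release it.

>>> {"name": "apply_moves", "arguments": {"steps": [[[5, 1, 50, 0], [5, 1, 85, 0], [5, 1, 100, 0], [5, 1, 108, 0], [5, 1, 109, 0], [5, 1, 109, 0]]]}}

```text
time_s: 6.12
tcp_pos: [658.1, -0.5, 12.9]
tcp_rot: [0.0, 0.998, 0.057, 0.001]
wrist_force: [0.5, -0.0, -0.9]
grip_width: 0.377
```

>>> {"name": "apply_moves", "arguments": {"steps": [[[0, 0, 0, 0], [0, 0, 0, 0], [0, 0, 0, 0], [0, 0, 0, 0], [0, 0, -30, 0], [0, 0, -90, 0], [0, 0, -140, 0], [0, 0, -140, 0]]], "fingers": 65}}

```text
time_s: 7.12
tcp_pos: [660.3, -0.9, 157.6]
tcp_rot: [0.001, 0.998, 0.057, 0.005]
wrist_force: [0.0, -0.2, -0.6]
grip_width: 0.759
```

```bash
python3 g.py 449.8 -205 120 6.5
```

```text
t 7.12 p [660.3  -0.9 157.6] th 6.5 tilt [ 0.011 -0.002 -1.   ] q6 73.6 grip 64.8 F [ 0.  -0.2 -0.6]
-> [449.8, -205.0, 120.0, 6.5] [-232.8  178.8   35.7] yaw 0.0
```

>>> {"name": "apply_moves", "arguments": {"steps": [[[-230, 179, 36, 0], [-230, 179, 36, 0], [-230, 179, 36, 0], [-230, 179, 36, 0], [-230, 179, 36, 0], [-230, 179, 36, 0], [-230, 179, 36, 0], [-230, 179, 36, 0]]], "fingers": 85}}

```text
time_s: 8.12
tcp_pos: [449.4, -203.7, 115.2]
tcp_rot: [-0.0, 0.998, 0.058, 0.0]
wrist_force: [0.3, -0.5, 0.2]
grip_width: 0.992
```

```bash
python3 g.py 449.8 -205 4 6.5;  python3 -c "
from h import *
c=snap('top','t4');cv2.imwrite('pics/t4z.png',cv2.resize(c['frame'][60:260,200:500,::-1],(800,533)))"
```

```text
t 8.12 p [ 449.4 -203.7  115.2] th 6.6 tilt [ 0.  0. -1.] q6 45.8 grip 84.8 F [ 0.3 -0.5  0.2]
-> [449.8, -205.0, 4.0, 6.5] [  0.2   1.4 111.2] yaw 0.1
```

View pics/t4z.png

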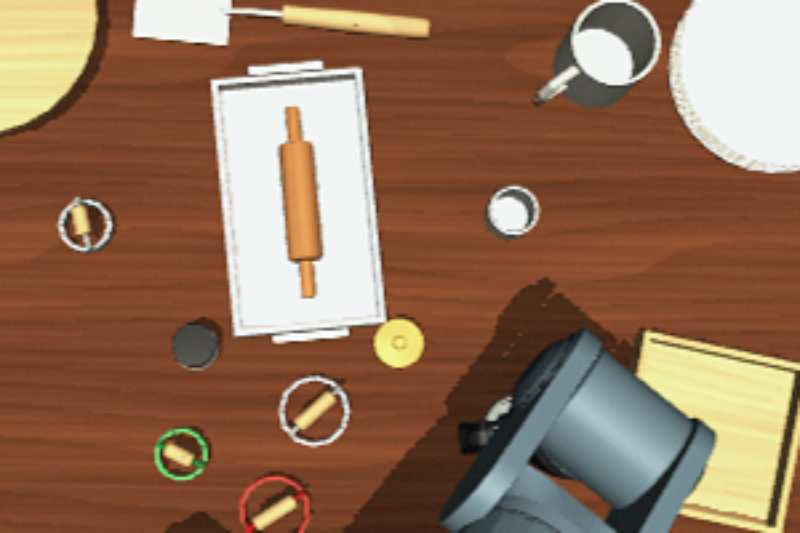

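The pin lies lengthwise in the tray, at (300,200) in the crop. The wide cup is next.

>>> {"name": "apply_moves", "arguments": {"steps": [[[0.2, 1.4, 50, 0], [0.2, 1.4, 85, 0], [0.2, 1.4, 103, 0], [0.2, 1.4, 110, 0], [0.2, 1.4, 111, 0], [0.2, 1.4, 111, 0]]]}}

```text
time_s: 8.93
tcp_pos: [450.0, -206.3, 5.4]
tcp_rot: [0.001, 0.998, 0.057, 0.001]
wrist_force: [0.7, 0.5, 0.2]
grip_width: 0.994
```

>>> {"name": "apply_moves", "arguments": {"steps": [[[0, 0, 0, 0], [0, 0, 0, 0], [0, 0, 0, 0], [0, 0, 0, 0], [0, 0, 0, 0]]], "fingers": 45}}

```text
time_s: 9.55
tcp_pos: [450.0, -206.4, 5.7]
tcp_rot: [0.001, 0.998, 0.057, 0.001]
wrist_force: [-1.1, 0.5, 6.2]
grip_width: 0.672
```

```bash
python3 g.py 449.8 -205 150 6.5; python3 -c "
from h import *
c=snap('side','s5');cv2.imwrite('pics/s5z.png',cv2.resize(c['frame'][110:250,220:420,::-1],(800,560)))"
```

```text
t 9.55 p [ 450.  -206.4    5.7] th 6.5 tilt [ 0.002 -0.001 -1.   ] q6 45.7 grip 57.4 F [-1.1  0.5  6.2]
-> [449.8, -205.0, 150.0, 6.5] [   0.2   -1.2 -144.3] yaw 0.0
```

View pics/s5z.png

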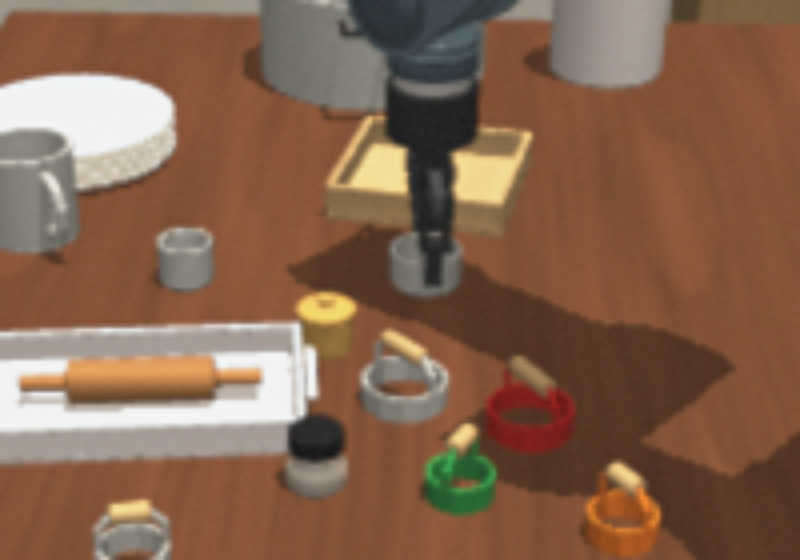

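The fingers are on either side of the wide cup, at (425,265) in the crop, with an opening of 57 mm.

>>> {"name": "apply_moves", "arguments": {"steps": [[[0, 0, -20, 0], [0, 0, -60, 0], [0, 0, -120, 0], [0, 0, -150, 0], [0, 0, -150, 0], [0, 0, -150, 0]]]}}

```text
time_s: 10.35
tcp_pos: [448.3, -205.1, 153.0]
tcp_rot: [-0.001, 0.998, 0.057, -0.001]
wrist_force: [0.4, 0.2, -1.6]
grip_width: 0.671
```

```bash
python3 g.py 451 392.5 150 0
```

```text
t 10.35 p [ 448.3 -205.1  153. ] th 6.5 tilt [-0.002  0.001 -1.   ] q6 45.7 grip 57.3 F [ 0.4  0.2 -1.6]
-> [451.0, 392.5, 150.0, 0.0] [  70.5 -593.5    3.8] yaw 6.5
```

>>> {"name": "apply_moves", "arguments": {"steps": [[[70, -593, 4, 6.5], [70, -593, 4, 6.5], [70, -593, 4, 6.5], [70, -593, 4, 6.5], [70, -593, 4, 6.5], [70, -593, 4, 6.5], [70, -593, 4, 6.5], [70, -593, 4, 6.5], [70, -593, 4, 6.5], [70, -593, 4, 6.5], [70, -593, 4, 6.5], [70, -593, 4, 6.5], [70, -593, 4, 6.5], [70, -593, 4, 6.5]]]}}

```text
time_s: 12.1
tcp_pos: [451.5, 390.4, 150.2]
tcp_rot: [0.0, 1.0, -0.0, -0.0]
wrist_force: [0.4, 0.3, -0.5]
grip_width: 0.673
```

```bash
python3 g.py 451 392.5 10.5 0;  python3 -c "
from h import *
c=snap('side','s6');cv2.imwrite('pics/s6z.png',cv2.resize(c['frame'][200:340,220:420,::-1],(800,560)))"
```

```text
t 12.1 p [451.5 390.4 150.2] th -0.1 tilt [-0. -0. -1.] q6 120.0 grip 57.5 F [ 0.4  0.3 -0.5]
-> [451.0, 392.5, 10.5, 0.0] [ -0.4  -2.1 139.7] yaw -0.1
```

View pics/s6z.png

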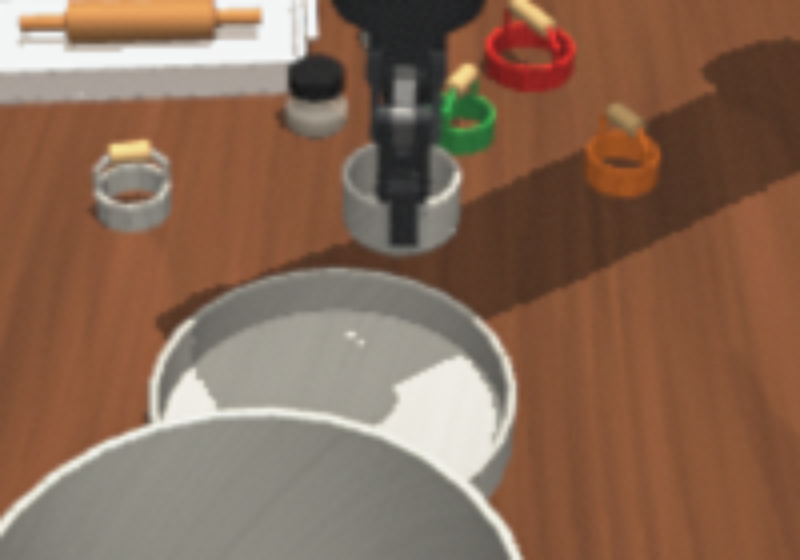

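>>> {"name": "apply_moves", "arguments": {"steps": [[[-0.4, -2, 55, 0], [-0.4, -2, 105, 0], [-0.4, -2, 130, 0], [-0.4, -2, 139, 0], [-0.4, -2, 140, 0], [-0.4, -2, 140, 0], [-0.4, -2, 140, 0]]]}}

```text
time_s: 13.02
tcp_pos: [451.5, 393.8, 11.3]
tcp_rot: [-0.0, 1.0, 0.0, 0.001]
wrist_force: [0.0, -0.3, -0.2]
grip_width: 0.674
```

```bash
python3 g.py 451 392.5 10.5 0
```

```text
t 13.03 p [451.5 393.8  11.3] th 0.0 tilt [ 0.002  0.001 -1.   ] q6 120.2 grip 57.6 F [ 0.  -0.3 -0.2]
-> [451.0, 392.5, 10.5, 0.0] [-0.5  1.3  0.8] yaw 0.0
```

Lower about 1 mm more, open, and go up.

>>> {"name": "apply_moves", "arguments": {"steps": [[[0, 0, 1, 0], [0, 0, 1, 0]]]}}

```text
time_s: 13.28
tcp_pos: [451.2, 393.6, 9.7]
tcp_rot: [-0.0, 1.0, 0.0, 0.0]
wrist_force: [-1.4, -0.1, 1.4]
grip_width: 0.672
```

>>> {"name": "apply_moves", "arguments": {"steps": [[[0, 0, 0, 0], [0, 0, 0, 0], [0, 0, 0, 0], [0, 0, 0, 0], [0, 0, -20, 0], [0, 0, -80, 0], [0, 0, -140, 0], [0, 0, -140, 0], [0, 0, -140, 0]]], "fingers": 82}}

```text
time_s: 14.4
tcp_pos: [450.8, 393.4, 150.2]
tcp_rot: [-0.0, 1.0, 0.0, 0.0]
wrist_force: [0.2, 1.1, -0.5]
grip_width: 0.96
```

```bash
python3 g.py 650.5 -198 130 0
```

```text
t 14.4 p [450.8 393.4 150.2] th 0.0 tilt [ 0.001  0.001 -1.   ] q6 120.2 grip 82.0 F [ 0.2  1.1 -0.5]
-> [650.5, -198.0, 130.0, 0.0] [199.3 591.6  20. ] yaw 0.0
```

>>> {"name": "apply_moves", "arguments": {"steps": [[[199, 591.5, 20, 0], [199, 591.5, 20, 0], [199, 591.5, 20, 0], [199, 591.5, 20, 0], [199, 591.5, 20, 0], [199, 591.5, 20, 0], [199, 591.5, 20, 0], [199, 591.5, 20, 0], [199, 591.5, 20, 0], [199, 591.5, 20, 0], [199, 591.5, 20, 0], [199, 591.5, 20, 0], [199, 591.5, 20, 0], [199, 591.5, 20, 0]]], "fingers": 75}}

```text
time_s: 16.15
tcp_pos: [649.9, -196.6, 129.2]
tcp_rot: [-0.0, 1.0, 0.001, -0.0]
wrist_force: [0.1, -0.6, -0.3]
grip_width: 0.879
```

```bash
python3 g.py 650.5 -198 5 0; python3 -c "
from h import *
c=snap('top','t7');cv2.imwrite('pics/t7z.png',cv2.resize(c['frame'][100:260,100:300,::-1],(750,600)))
P=cloud(c); p=P[150:250,100:200].reshape(-1,3); r=np.hypot(p[:,0]-488.6,p[:,1]-392.5); q=p[(r<85)&(p[:,2]>22)];print(q.min(0),q.max(0),len(q))
p=P[125:155,378:408].reshape(-1,3);q=p[(p[:,2]>16)&(p[:,2]<45)];print(q.min(0),q.max(0))"
```

```text
t 16.15 p [ 649.9 -196.6  129.2] th 0.1 tilt [-0.  0. -1.] q6 63.5 grip 75.1 F [ 0.1 -0.6 -0.3]
-> [650.5, -198.0, 5.0, 0.0] [  0.6   1.5 124.2] yaw 0.1
[422.58508567 361.90898365  22.04369702] [480.95426895 422.2443388   39.41736187] 163Traceback (most recent call last):
  File "<string>", line 5, in <module>
    p=P[125:155,378:408].reshape(-1,3);q=p[(p[:,2]>16)&(p[:,2]<45)];print(q.min(0),q.max(0))
                                                                          ~~~~~^^^
    return umr_minimum(a, axis, None, out, keepdims, initial, where)
ValueError: zero-size array to reduction operation minimum which has no identity
```

View pics/t7z.png

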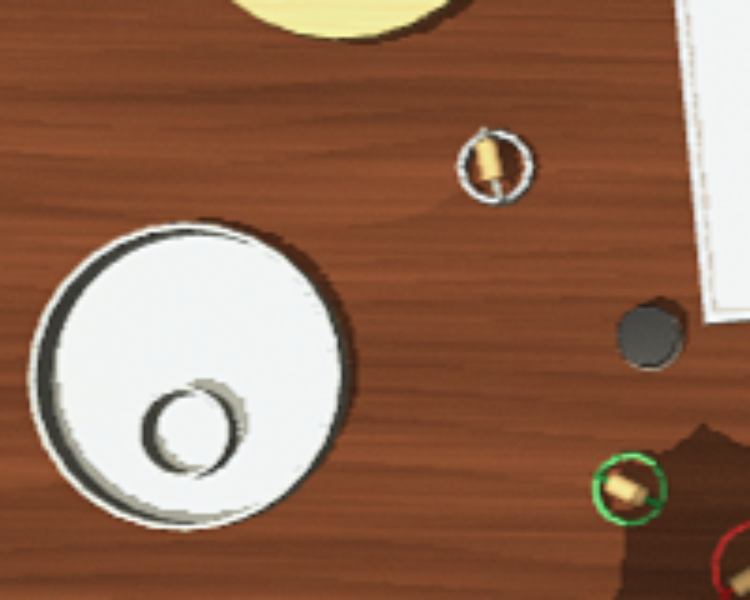

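The wide cup stands upright in the tin, at (190,430) in the crop, centred near world (452,392). The narrow cup is next.

>>> {"name": "apply_moves", "arguments": {"steps": [[[0.5, 1.4, 55, 0], [0.5, 1.4, 95, 0], [0.5, 1.4, 115, 0], [0.5, 1.4, 123, 0], [0.5, 1.4, 124, 0], [0.5, 1.4, 124, 0]]]}}

```text
time_s: 16.95
tcp_pos: [651.9, -200.0, 7.1]
tcp_rot: [0.001, 1.0, 0.0, 0.001]
wrist_force: [1.0, -0.1, 0.6]
grip_width: 0.878
```

>>> {"name": "apply_moves", "arguments": {"steps": [[[0, 0, 0, 0], [0, 0, 0, 0], [0, 0, 0, 0], [0, 0, 0, 0], [0, 0, 0, 0], [0, 0, 0, 0]]], "fingers": 32}}

```text
time_s: 17.7
tcp_pos: [651.7, -199.9, 6.8]
tcp_rot: [0.001, 1.0, 0.0, 0.001]
wrist_force: [-0.6, 0.3, 5.6]
grip_width: 0.527
```

>>> {"name": "apply_moves", "arguments": {"steps": [[[0, 0, -20, 0], [0, 0, -70, 0], [0, 0, -130, 0], [0, 0, -145, 0], [0, 0, -145, 0], [0, 0, -145, 0]]]}}

```text
time_s: 18.45
tcp_pos: [649.2, -198.7, 147.7]
tcp_rot: [-0.001, 1.0, 0.0, -0.002]
wrist_force: [-0.0, -0.4, -1.6]
grip_width: 0.521
```

```bash
python3 g.py 531 392.5 150 0; python3 -c "
from h import *
c=snap('side','s8');cv2.imwrite('pics/s8z.png',cv2.resize(c['frame'][80:220,180:380,::-1],(800,560)))"
```

```text
t 18.45 p [ 649.2 -198.7  147.7] th 0.0 tilt [-0.004  0.002 -1.   ] q6 63.4 grip 44.5 F [-0.  -0.4 -1.6]
-> [531.0, 392.5, 150.0, 0.0] [-118.  -591.3   -0.7] yaw 0.0
```

View pics/s8z.png

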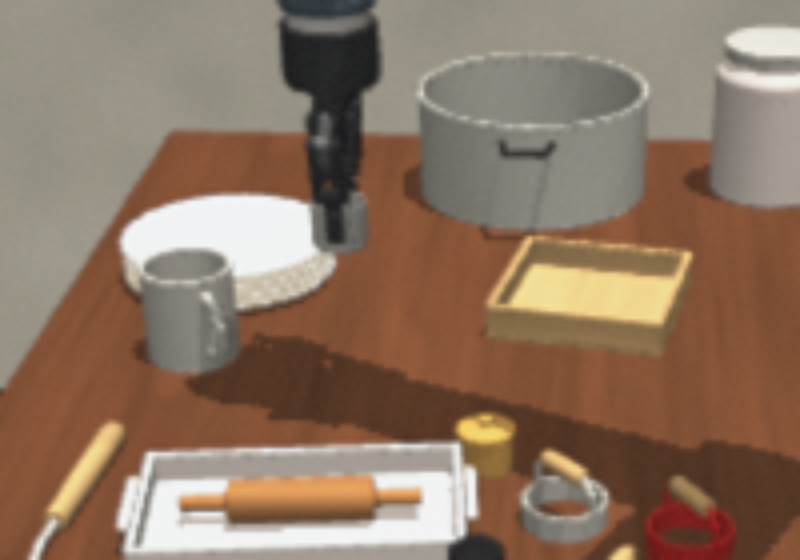

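The gripper holds the narrow cup level, at (340,220) in the crop. Next I carry it to the tin.

>>> {"name": "apply_moves", "arguments": {"steps": [[[-118, -592, 0, 0], [-118, -592, 0, 0], [-118, -592, 0, 0], [-118, -592, 0, 0], [-118, -592, 0, 0], [-118, -592, 0, 0], [-118, -592, 0, 0], [-118, -592, 0, 0], [-118, -592, 0, 0], [-118, -592, 0, 0], [-118, -592, 0, 0], [-118, -592, 0, 0], [-118, -592, 0, 0], [-118, -592, 0, 0]]]}}

```text
time_s: 20.25
tcp_pos: [532.8, 391.5, 150.2]
tcp_rot: [0.0, 1.0, -0.001, -0.0]
wrist_force: [-0.5, -0.8, -0.1]
grip_width: 0.523
```

```bash
python3 g.py 531 392.5 12 0
```

```text
t 20.25 p [532.8 391.5 150.2] th -0.1 tilt [-0. -0. -1.] q6 116.6 grip 44.7 F [-0.5 -0.8 -0.1]
-> [531.0, 392.5, 12.0, 0.0] [ -1.7  -1.1 138.2] yaw -0.1
```

>>> {"name": "apply_moves", "arguments": {"steps": [[[-2, -1, 55, 0], [-2, -1, 105, 0], [-2, -1, 130, 0], [-2, -1, 139, 0], [-2, -1, 140, 0], [-2, -1, 140, 0], [-2, -1, 140, 0]]]}}

```text
time_s: 21.12
tcp_pos: [530.9, 393.7, 11.0]
tcp_rot: [-0.0, 1.0, 0.0, 0.001]
wrist_force: [-0.2, 0.4, -0.8]
grip_width: 0.526
```

>>> {"name": "apply_moves", "arguments": {"steps": [[[0, 0, 0, 0], [0, 0, 0, 0], [0, 0, 0, 0], [0, 0, 0, 0], [0, 0, -20, 0], [0, 0, -80, 0], [0, 0, -140, 0], [0, 0, -140, 0], [0, 0, -140, 0]]], "fingers": 72}}

```text
time_s: 22.25
tcp_pos: [530.4, 393.5, 151.2]
tcp_rot: [-0.0, 1.0, 0.0, 0.0]
wrist_force: [0.3, -0.2, -0.5]
grip_width: 0.841
```

```bash
python3 g.py 462.3 -16.8 130 -47.3
```

```text
t 22.25 p [530.4 393.5 151.2] th 0.0 tilt [ 0.001  0.    -1.   ] q6 116.7 grip 71.8 F [ 0.3 -0.2 -0.5]
-> [462.3, -16.8, 130.0, -47.3] [-68.3 410.3  21. ] yaw 47.3
```

>>> {"name": "apply_moves", "arguments": {"steps": [[[-68, 410, 21, 0], [-68, 410, 21, 0], [-68, 410, 21, 0], [-68, 410, 21, 0], [-68, 410, 21, 10], [-68, 410, 21, 20], [-68, 410, 21, 30], [-68, 410, 21, 40], [-68, 410, 21, 47.3], [-68, 410, 21, 47.3], [-68, 410, 21, 47.3]]], "fingers": 50}}

```text
time_s: 23.62
tcp_pos: [461.9, -16.2, 128.4]
tcp_rot: [0.0, 0.917, -0.4, -0.001]
wrist_force: [-0.7, -0.7, 0.2]
grip_width: 0.586
```

```bash
python3 g.py 462.3 -16.8 28 -47.3; python3 -c "
from h import *
c=snap('top','t9');cv2.imwrite('pics/t9z.png',cv2.resize(c['frame'][100:260,100:340,::-1],(800,533)))"
```

```text
t 23.62 p [461.9 -16.2 128.4] th -47.2 tilt [-0.002  0.001 -1.   ] q6 121.0 grip 50.1 F [-0.7 -0.7  0.2]
-> [462.3, -16.8, 28.0, -47.3] [  0.9   0.  100.4] yaw 0.1
```

View pics/t9z.png

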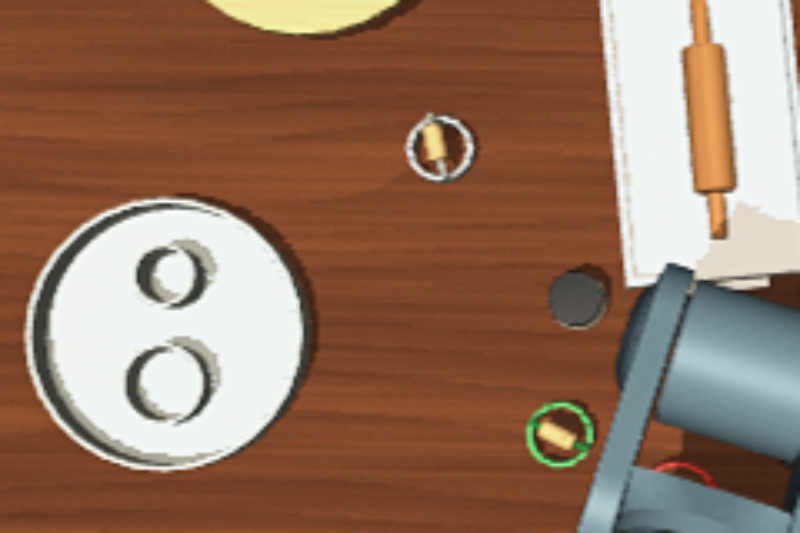

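Both cups stand in the tin, at (172,275) and (172,382) in the crop. The large cutter is next.

>>> {"name": "apply_moves", "arguments": {"steps": [[[0.9, 0, 50, 0], [0.9, 0, 85, 0], [0.9, 0, 98, 0], [0.9, 0, 101, 0], [0.9, 0, 101, 0]]]}}

```text
time_s: 24.3
tcp_pos: [464.2, -17.4, 29.4]
tcp_rot: [-0.0, 0.916, -0.401, 0.001]
wrist_force: [-0.5, 0.6, -0.4]
grip_width: 0.588
```

>>> {"name": "apply_moves", "arguments": {"steps": [[[0, 0, 0, 0], [0, 0, 0, 0], [0, 0, 0, 0], [0, 0, 0, 0], [0, 0, 0, 0], [0, 0, 0, 0]]], "fingers": 5}}

```text
time_s: 25.05
tcp_pos: [463.9, -17.4, 29.3]
tcp_rot: [-0.0, 0.916, -0.401, 0.001]
wrist_force: [-1.0, 0.8, 7.1]
grip_width: 0.142
```

>>> {"name": "apply_moves", "arguments": {"steps": [[[0, 0, -20, 0], [0, 0, -70, 0], [0, 0, -115, 0], [0, 0, -115, 0], [0, 0, -115, 0]]]}}

```text
time_s: 25.68
tcp_pos: [462.4, -17.0, 142.4]
tcp_rot: [0.0, 0.916, -0.401, -0.001]
wrist_force: [-0.4, 0.5, -1.2]
grip_width: 0.139
```

```bash
python3 g.py; python3 -c "
from h import *
c=snap('side','s10');cv2.imwrite('pics/s10z.png',cv2.resize(c['frame'][100:240,220:420,::-1],(800,560)))
b=np.array([449.5,-385]);d=np.array([np.cos(np.radians(79.2)),np.sin(np.radians(79.2))]);print(b-37*d,b+40*d)"
```

```text
t 25.68 p [462.4 -17.  142.4] th -47.3 tilt [-0.001  0.    -1.   ] q6 121.1 grip 11.9 F [-0.4  0.5 -1.2]
[ 442.56689136 -421.34462828] [ 456.99525258 -345.70850997]
```

View pics/s10z.png

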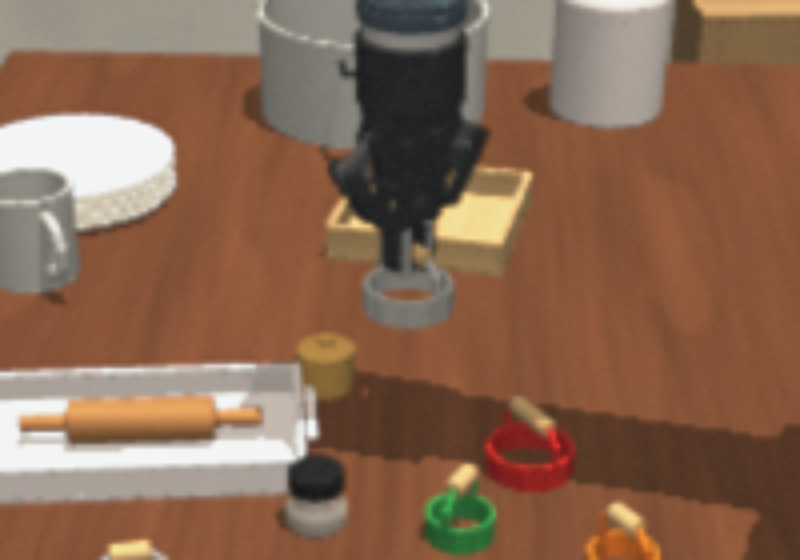

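The gripper holds the large cutter level, at (405,290) in the crop. The box is next.

```bash
python3 g.py 442.6 -421 140 -10.8
```

```text
t 25.73 p [462.  -16.8 141.7] th -47.3 tilt [-0.003  0.001 -1.   ] q6 121.1 grip 12.2 F [ 0.2 -1.5 -0.5]
-> [442.6, -421.0, 140.0, -10.8] [283.8 288.4   1.4] yaw -36.5
```

>>> {"name": "apply_moves", "arguments": {"steps": [[[284, 288.5, 1, -36.5], [284, 288.5, 1, -36.5], [284, 288.5, 1, -36.5], [284, 288.5, 1, -36.5], [284, 288.5, 1, -36.5], [284, 288.5, 1, -36.5], [284, 288.5, 1, -36.5], [284, 288.5, 1, -36.5], [284, 288.5, 1, -36.5], [284, 288.5, 1, -36.5], [284, 288.5, 1, -36.5]]]}}

```text
time_s: 27.1
tcp_pos: [444.2, -420.3, 142.1]
tcp_rot: [-0.0, 0.996, -0.093, -0.0]
wrist_force: [-0.7, -0.4, -0.9]
grip_width: 0.139
```

```bash
python3 g.py 442.6 -421 36.5 -10.8
```

```text
t 27.1 p [ 444.2 -420.3  142.1] th -10.7 tilt [-0.  0. -1.] q6 46.7 grip 11.8 F [-0.7 -0.4 -0.9]
-> [442.6, -421.0, 36.5, -10.8] [ -1.4   1.  105.6] yaw 0.1
```

>>> {"name": "apply_moves", "arguments": {"steps": [[[-1.4, 1, 50, 0], [-1.4, 1, 85, 0], [-1.4, 1, 102, 0], [-1.4, 1, 107, 0], [-1.4, 1, 107, 0], [-1.4, 1, 107, 0], [-1.4, 1, 107, 0]]]}}

```text
time_s: 27.98
tcp_pos: [442.8, -422.8, 36.2]
tcp_rot: [0.001, 0.996, -0.094, 0.001]
wrist_force: [1.1, -0.2, -0.6]
grip_width: 0.137
```

```bash
python3 g.py; python3 -c "
from h import *
c=snap('side','s11');cv2.imwrite('pics/s11z.png',cv2.resize(c['frame'][100:200,260:400,::-1],(784,560)))"
```

```text
t 27.98 p [ 442.8 -422.8   36.2] th -10.8 tilt [ 0.001 -0.001 -1.   ] q6 46.5 grip 11.7 F [ 1.1 -0.2 -0.6]
```

View pics/s11z.png

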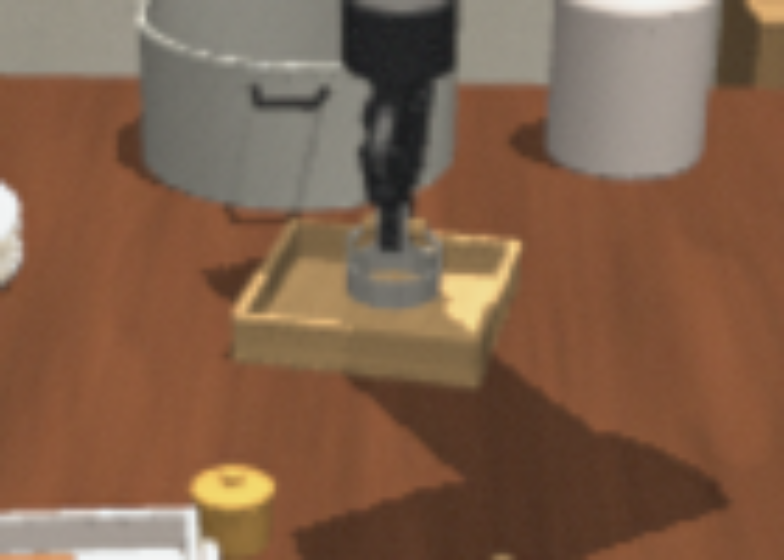

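The cutter is inside the walls at the far half of the box, with its ring at (393,270) in the crop. Next I release it and retreat.

>>> {"name": "apply_moves", "arguments": {"steps": [[[0, 0, 0.7, 0], [0, 0, 0.7, 0]]]}}

```text
time_s: 28.28
tcp_pos: [442.5, -422.6, 35.3]
tcp_rot: [0.0, 0.996, -0.094, 0.0]
wrist_force: [-2.0, 2.0, 5.0]
grip_width: 0.138
```

>>> {"name": "apply_moves", "arguments": {"steps": [[[0, 0, 0, 0], [0, 0, 0, 0], [0, 0, 0, 0], [0, 0, 0, 0], [0, 0, -20, 0], [0, 0, -70, 0], [0, 0, -110, 0], [0, 0, -110, 0], [0, 0, -110, 0]]], "fingers": 38}}

```text
time_s: 29.4
tcp_pos: [442.2, -422.0, 144.9]
tcp_rot: [0.0, 0.996, -0.094, 0.0]
wrist_force: [0.4, 0.3, -0.2]
grip_width: 0.441
```

```bash
python3 g.py 631.7 199.4 130 14.8
```

```text
t 29.4 p [ 442.2 -422.   144.9] th -10.8 tilt [ 0. -0. -1.] q6 46.5 grip 37.7 F [ 0.4  0.3 -0.2]
-> [631.7, 199.4, 130.0, 14.8] [  70.  -645.9   14.8] yaw -25.6
```

>>> {"name": "apply_moves", "arguments": {"steps": [[[70, -646, 15, -25.6], [70, -646, 15, -25.6], [70, -646, 15, -25.6], [70, -646, 15, -25.6], [70, -646, 15, -25.6], [70, -646, 15, -25.6], [70, -646, 15, -25.6], [70, -646, 15, -25.6], [70, -646, 15, -25.6], [70, -646, 15, -25.6], [70, -646, 15, -25.6], [70, -646, 15, -25.6], [70, -646, 15, -25.6], [70, -646, 15, -25.6], [70, -646, 15, -25.6]]], "fingers": 42}}

```text
time_s: 31.28
tcp_pos: [631.8, 198.2, 129.6]
tcp_rot: [0.0, 0.992, 0.128, -0.0]
wrist_force: [0.4, -0.6, -0.7]
grip_width: 0.493
```

```bash
python3 g.py 631.7 199.4 28 14.8; python3 -c "
from h import *
c=snap('top','t12');cv2.imwrite('pics/t12z.png',cv2.resize(c['frame'][150:270,400:540,::-1],(700,600)))"
```

```text
t 31.27 p [631.8 198.2 129.6] th 14.7 tilt [-0. -0. -1.] q6 82.9 grip 42.1 F [ 0.4 -0.6 -0.7]
-> [631.7, 199.4, 28.0, 14.8] [  0.2  -1.1 101.6] yaw -0.1
```

View pics/t12z.png

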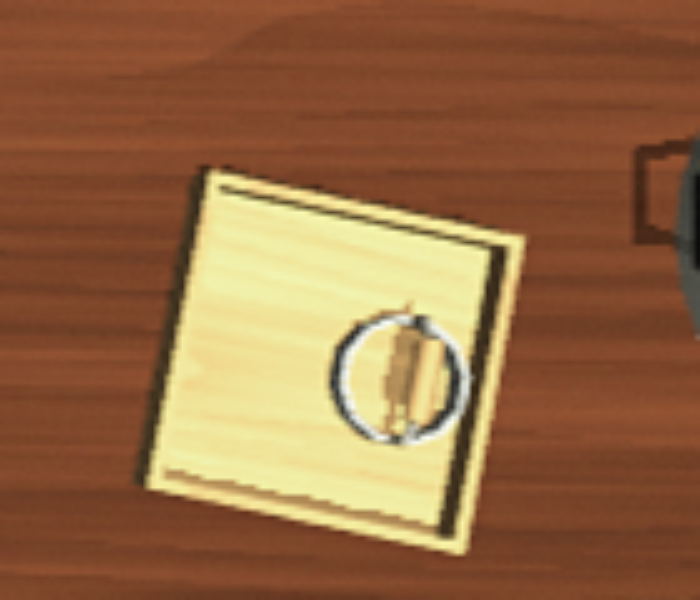

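The large cutter sits ring down in the right part of the box, at (402,380) in the crop. The small cutter is next.

>>> {"name": "apply_moves", "arguments": {"steps": [[[0, -1, 50, 0], [0, -1, 85, 0], [0, -1, 98, 0], [0, -1, 102, 0], [0, -1, 102, 0]]]}}

```text
time_s: 31.95
tcp_pos: [632.7, 200.3, 29.1]
tcp_rot: [-0.0, 0.992, 0.129, 0.001]
wrist_force: [-0.2, -0.3, 0.6]
grip_width: 0.488
```

>>> {"name": "apply_moves", "arguments": {"steps": [[[0, 0, 0, 0], [0, 0, 0, 0], [0, 0, 0, 0], [0, 0, 0, 0], [0, 0, 0, 0], [0, 0, 0, 0]]], "fingers": 5}}

```text
time_s: 32.7
tcp_pos: [632.7, 200.2, 29.0]
tcp_rot: [0.0, 0.992, 0.129, 0.001]
wrist_force: [-1.1, -1.1, 5.7]
grip_width: 0.138
```

>>> {"name": "apply_moves", "arguments": {"steps": [[[0, 0, -20, 0], [0, 0, -70, 0], [0, 0, -115, 0], [0, 0, -115, 0], [0, 0, -115, 0], [0, 0, -115, 0]]]}}

```text
time_s: 33.45
tcp_pos: [630.3, 200.1, 140.6]
tcp_rot: [-0.0, 0.992, 0.129, -0.002]
wrist_force: [-0.6, -0.7, -0.7]
grip_width: 0.141
```

```bash
python3 g.py 457 -344.5 140 -10.8; python3 -c "
from h import *
c=snap('side','s13');cv2.imwrite('pics/s13z.png',cv2.resize(c['frame'][140:280,180:380,::-1],(800,560)))"
```

```text
t 33.45 p [630.3 200.1 140.6] th 14.8 tilt [-0.004 -0.    -1.   ] q6 83.0 grip 12.1 F [-0.6 -0.7 -0.7]
-> [457.0, -344.5, 140.0, -10.8] [-306.9  482.1    1.5] yaw 25.6
```

View pics/s13z.png

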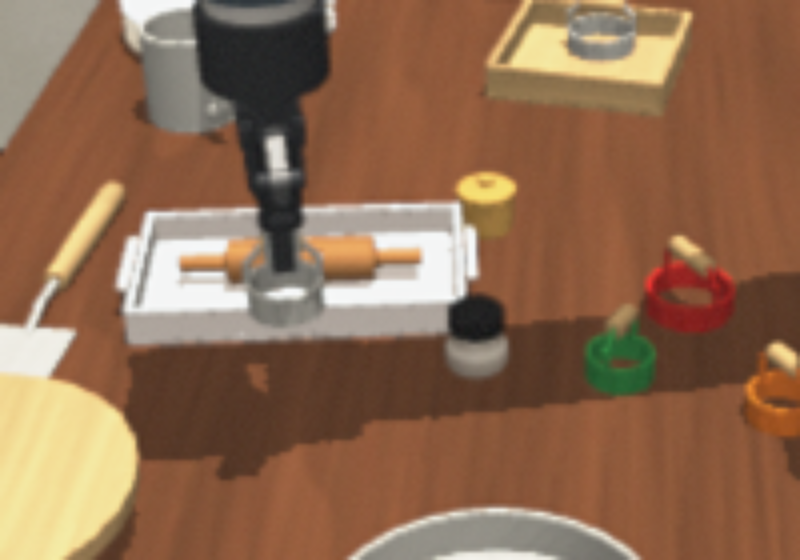

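The gripper holds the small cutter level, at (285,285) in the crop, about 110 mm up. Next I carry it to the box.

>>> {"name": "apply_moves", "arguments": {"steps": [[[-307, 482, 1, 25.6], [-307, 482, 1, 25.6], [-307, 482, 1, 25.6], [-307, 482, 1, 25.6], [-307, 482, 1, 25.6], [-307, 482, 1, 25.6], [-307, 482, 1, 25.6], [-307, 482, 1, 25.6], [-307, 482, 1, 25.6], [-307, 482, 1, 25.6], [-307, 482, 1, 25.6], [-307, 482, 1, 25.6], [-307, 482, 1, 25.6]]]}}

```text
time_s: 35.12
tcp_pos: [458.7, -342.8, 141.4]
tcp_rot: [-0.0, 0.996, -0.093, -0.0]
wrist_force: [-0.3, 0.3, -0.9]
grip_width: 0.143
```

```bash
python3 g.py 457 -344.5 35.5 -10.8
```

```text
t 35.12 p [ 458.7 -342.8  141.4] th -10.7 tilt [-0.  0. -1.] q6 52.5 grip 12.2 F [-0.3  0.3 -0.9]
-> [457.0, -344.5, 35.5, -10.8] [ -1.3   2.  105.9] yaw 0.1
```

>>> {"name": "apply_moves", "arguments": {"steps": [[[-1.3, 2, 50, 0], [-1.3, 2, 85, 0], [-1.3, 2, 102, 0], [-1.3, 2, 106, 0], [-1.3, 2, 107, 0], [-1.3, 2, 107, 0], [-1.3, 2, 107, 0]]]}}

```text
time_s: 36.0
tcp_pos: [457.0, -346.6, 35.6]
tcp_rot: [0.001, 0.996, -0.094, 0.001]
wrist_force: [-0.6, 0.3, 0.0]
grip_width: 0.137
```

```bash
python3 g.py
```

```text
t 36.0 p [ 457.  -346.6   35.6] th -10.8 tilt [ 0.001 -0.001 -1.   ] q6 52.3 grip 11.7 F [-0.6  0.3  0. ]
```

>>> {"name": "apply_moves", "arguments": {"steps": [[[0, 0, 0.5, 0], [0, 0, 0.5, 0], [0, 0, 0.5, 0]]]}}

```text
time_s: 36.38
tcp_pos: [457.0, -346.6, 35.0]
tcp_rot: [0.001, 0.996, -0.094, 0.0]
wrist_force: [-1.3, -0.0, 5.5]
grip_width: 0.137
```

>>> {"name": "apply_moves", "arguments": {"steps": [[[0, 0, 0, 0], [0, 0, 0, 0], [0, 0, 0, 0], [0, 0, 0, 0], [0, 0, -20, 0], [0, 0, -70, 0], [0, 0, -130, 0], [0, 0, -190, 0], [0, 0, -190, 0]]], "fingers": 38}}

```text
time_s: 37.5
tcp_pos: [459.0, -348.6, 232.6]
tcp_rot: [0.005, 0.996, -0.094, 0.005]
wrist_force: [0.5, 0.1, -0.1]
grip_width: 0.451
```

```bash
python3 g.py 217 -612 230 -10.8
```

```text
t 37.5 p [ 459.  -348.6  232.6] th -10.8 tilt [ 0.01  -0.011 -1.   ] q6 52.3 grip 38.5 F [ 0.5  0.1 -0.1]
-> [217.0, -612.0, 230.0, -10.8] [-188.6  303.9    3.1] yaw 0.0
```

>>> {"name": "apply_moves", "arguments": {"steps": [[[-188, 304, 0, 0], [-188, 304, 0, 0], [-188, 304, 0, 0], [-188, 304, 0, 0], [-188, 304, 0, 0], [-188, 304, 0, 0], [-188, 304, 0, 0], [-188, 304, 0, 0], [-188, 304, 0, 0], [-188, 304, 0, 0]]]}}

```text
time_s: 38.75
tcp_pos: [216.0, -608.8, 224.2]
tcp_rot: [-0.0, 0.996, -0.093, 0.0]
wrist_force: [0.2, -0.1, -0.7]
grip_width: 0.447
```

```bash
python3 g.py; python3 - <<'E'
from h import *
c=snap('top','t14');s=snap('side','s14')
cv2.imwrite('pics/t14z.png',cv2.resize(c['frame'][60:280,100:520,::-1],(800,419),interpolation=cv2.INTER_CUBIC))
cv2.imwrite('pics/s14z.png',cv2.resize(s['frame'][130:330,180:420,::-1],(720,600),interpolation=cv2.INTER_CUBIC))
P=cloud(c);p=P.reshape(-1,3)
def mid(n,cx,cy,r,z0,z1):
    q=p[(np.hypot(p[:,0]-cx,p[:,1]-cy)<r)&(p[:,2]>z0)&(p[:,2]<z1)];print(n,len(q),np.round(q.min(0)),np.round(q.max(0)),np.round((q.min(0)+q.max(0))/2,1))
mid('jar',520,92,32,11,60);mid('pot',531,-90,35,35,60);mid('wide',451,393,38,25,50);mid('narrow',531,393,32,25,55)
mid('cl',443,-422,36,15,70);mid('cs',457,-346,30,15,70)
q=p[(abs(p[:,0]-656)<105)&(abs(p[:,1]-1)<50)&(p[:,2]>15)];r=cv2.minAreaRect(q[:,:2].astype(np.float32));print('pin',r,q[:,2].max())
E
```

```text
t 38.75 p [ 216.  -608.8  224.2] th -10.7 tilt [ 0.  0. -1.] q6 20.2 grip 38.2 F [ 0.2 -0.1 -0.7]
jar 241 [500.  72.  11.] [540. 112.  50.] [519.9  92.2  30.4]
pot 139 [ 505. -115.   35.] [547. -73.  47.] [526.  -93.8  41.2]
wide 146 [423. 362.  25.] [481. 421.  39.] [451.9 391.5  32. ]
narrow 135 [509. 369.  25.] [553. 416.  45.] [531.2 392.3  35.1]
cl 271 [ 410. -457.   15.] [ 472. -391.   62.] [ 441.3 -423.6   38.7]
cs 180 [ 431. -372.   15.] [ 478. -324.   58.] [ 454.9 -347.7   36.8]
pin ((657.0538330078125, -1.1094093322753906), (179.1049346923828, 33.05029296875), 6.345132827758789) 44.955434160556386
```

View pics/t14z.png

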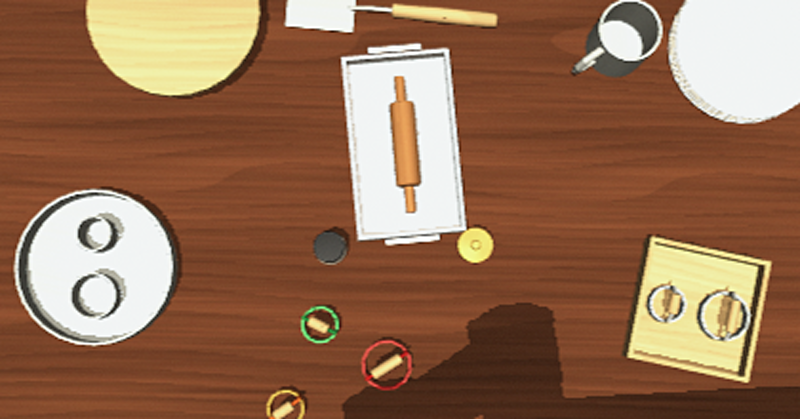

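View pics/s14z.png

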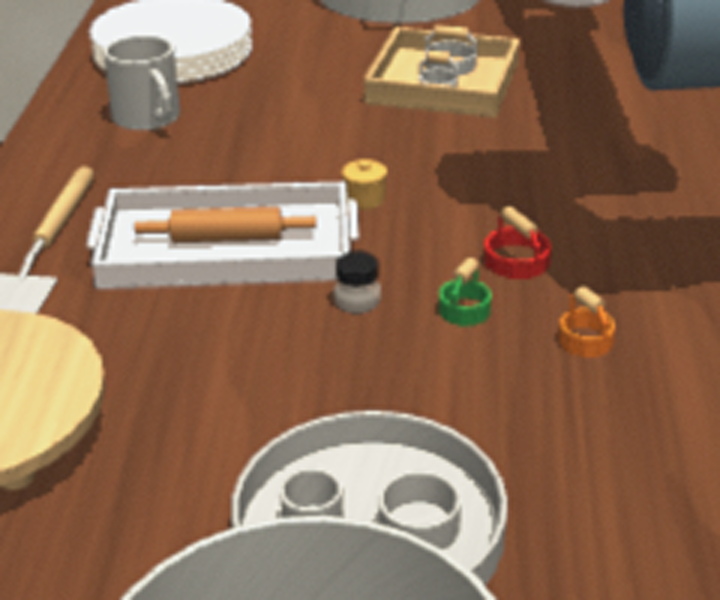

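The top view shows the pin in the tray at (405,145), the cups in the tin at (100,232) and (98,295), and the cutters in the box at (667,302) and (724,315). The jar and pot haven't moved, and the side view agrees. I'm handing the job in.

```bash
python3 -c "
from rig import robot
print(robot.hand_in())"
```

```text
the job is handed in; nothing more can be done
None
```

The job is done and handed in at about 39 s of the 118 s allowed. I placed the pin first, then the wide and narrow cups, then the large and small cutters. I let go of everything and moved the arm clear.

My last checks in the top and side views:
- **Pin:** it lies flat in the tray at about (657, -1), turned 6.3° against the tray's 6.5°.
- **Cups:** both stand upright in the tin, at about (452, 392) and (531, 392), with a gap of roughly 26 mm between them.
- **Cutters:** both sit ring down in the box, at about (441, -423) and (456, -347), clear of each other and of the walls.
- **Bystanders:** the jar is where it was to within a millimetre. The pot looks unmoved in both views. Its measured centre differs from the first look, but I used a different height cut and the edge values match.
- **Look-alikes:** I did not move the green, orange or red ones.

No check failed. The largest wrist force I saw, read at the end of each move, was about 7 N.

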